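# Load the solder reel and set the splash guard

### The job

Take the red-flanged solder reel off the sloping green rack and slide it down over the dispenser's upright steel spindle until it sits flat on the black seat, keeping hold of it until it is all the way down. Then fold the hinged splash guard, the clear panel with the orange bar along its edge, forward over the reel until it lies at the same angle as the red setting pointer beside it, and let go. Do not disturb the pointer or the other things on the bench.

Things in the scene. Friction and masses are not known exactly. Their poses are not given: they have to be found in the camera images.
- reel: Loose reel of solder: two red flanges with grey wire between, a cylinder 54 mm in diameter (wire 51 mm) and 34 mm high with a bore 21 mm wide right through, 0.14 to 0.28 kg. Origin: centre of one end face, the one lying on the rack; z runs along the bore axis towards the other end face, so at the start it is square to the rack's slope (35 degrees from vertical).
- reel_center (a point): Centre of the reel, on the bore axis, midway between its end faces; axes as the reel's.
- rack: Green sheet-metal rack, fixed. Origin: centre of its underside (110 x 100 mm). Its slope rises along its own +x at 35 degrees (it faces roughly the robot's right), 100 mm wide (y) and 115 mm long, from 14 mm to 80 mm height, with a lip 9 mm high across its lower end against which the reel rests.
- dispenser: Solder dispenser, fixed: grey base plate 160 (x) x 190 (y) x 14 mm, from 50 mm in front of to 110 mm behind the spindle. Origin: on the bench under the spindle's axis; z up, x from the spindle towards the guard's hinge (roughly to the robot's right). Steel spindle 16 mm in diameter, its top 40 mm above the seat, the last 10 mm tapering to 6 mm.
- seat (a point): Centre of the round black seat (46 mm across) around the spindle's foot, 24 mm above the bench, where the reel's lower face must come to rest; axes as the dispenser's.
- hinge (a point): Middle of the guard's hinge axis, 75 mm behind the spindle axis and 30 mm above the bench; the axis runs along the dispenser's y; axes as the dispenser's.
- guard (a joint): Splash guard: clear pane in a blue frame, 140 mm wide and 6 mm thick, hinged along its lower edge behind the spindle. Value: rad from upright, positive = folded forward over the spindle (towards the dispenser's -x); range -0.35 to 1.15. Starts upright or leaning a little back. The stiff hinge stays where it is left; 2 to 3 N at the bar moves it. At the pointer's angles it clears the seated reel.
- guard_bar (a point): Middle of the orange round grip bar, 12 mm in diameter and 140 mm long, along the guard's free edge, 146 mm from the hinge axis. z points along the guard, from hinge to bar; y along the bar.
- pointer (a joint): Red setting pointer, a needle 60 mm long and 8 mm wide on the guard's hinge axis, 80 mm to the dispenser's +y (far from the robot) of its middle. Value: its angle in rad, counted like the guard's, 0.55 to 0.9; very stiff, already set, to be left alone.
- pointer_tip (a point): Tip of the red pointer, 60 mm from the hinge axis; z points along the pointer from the axis to the tip.
- tape: Bystander: roll of yellow tape lying flat, 64 mm across, 18 mm high; origin at centre of underside.
- screwdriver: Bystander: screwdriver with orange handle lying on the bench, 160 mm long along its x; origin under its middle.
- tin: Bystander: yellow tip-cleaner tin, 64 mm across, 55 mm high; origin at centre of underside.
- spray: Bystander: silver spray bottle with red cap, 54 mm across, 150 mm high; origin at centre of underside.

How it is judged (in metres and radians):
On the way, in this order (a step that is already met when the one before it is completed fails the run):
1. the reel is lowered over the spindle to the seat while still held (horizontal distance between reel_center and seat below 0.006 m and z of reel_center in the frame of seat below 0.023 m and contact force between the fingers and reel above 0.5 N), for 0.05 s.
2. the reel sits flat on the seat and the guard is folded to the pointer's angle (horizontal distance between reel_center and seat below 0.006 m and z of reel_center in the frame of seat below 0.02 m and angle between the z axis of guard_bar and the z axis of pointer_tip, either way round below 0.09 rad), for 0.2 s.
At the end, for the whole second after the job is handed in: The reel is on the spindle, lying flat (within 0.1 rad) on the seat (its lower face within 3 mm of it, its axis within 6 mm of the spindle's), the guard stands within 0.09 rad (5 degrees) of the pointer's angle, and both are at rest (all of step 2 and z of reel_center in the frame of seat above 0.013 m and angle between the z axis of reel and the z axis of dispenser, either way round below 0.1 rad and velocity of joint guard between -0.05 and 0.05 rad/s and linear speed of reel below 0.03 m/s); the robot touches nothing.
It fails at once if the setting pointer is moved (tip by more than 6 mm) (distance of pointer_tip from where it was at the start of the episode above 0.006 m).
It fails at once if a bystander is moved by more than 25 mm (distance of any of tape, screwdriver, tin, spray from where it was at the start of the episode above 0.025 m).
It fails at once if the spray bottle is tipped (angle between spray's own z axis and vertical above 0.5 rad).
It also fails if it takes over 70 s, if anything falls off the work surface, if the arm or the gripper's body presses on something with over 40 N, if the wrist force passes 120 N, or if a joint passes its speed limit or range.

### The arm

A 6-joint arm with a two-finger parallel gripper is mounted at the origin on the work surface. World frame = base frame: x ahead of the robot, y to its left, z up, the work surface at z = 0. Lengths are in mm, angles in rad, forces in N, time in s.
With the tool pointing down it reaches from about 400 to 925 mm from the base axis. Payload 12.5 kg.
Tool frame: the origin (TCP) lies between the finger pads; the fingertips stand 19 mm ahead of it and the grasp point (between the pads) is the TCP (env.nose_length is the distance from the TCP to the fingertips, in mm); z points along the fingers, y is the line along which they close (so a half turn about z gives the same grasp; the last joint's range is limited). The gripper opens to 95 mm and grips with 3 to 60 N. Pads are 20 mm wide; open, the fingers measure 119 mm over their backs; the gripper's body (75 mm by 180 mm) begins 59 mm behind the grasp point.
Start: joints at [1.181, 0.491, 1.559, -0, 1.092, -0.106], TCP at [174.986, 600.021, 233.661] pointing down, gripper open.
Joint ranges: [-3.1, 3.1], [-0.84, 2.19], [0.05, 2.79], [-1.13, 4.28], [0.06, 2.93], [-2.69, 2.69]. Speed limits (rad/s): [2.22, 2.22, 2.79, 3.14, 3.14, 3.14].

### API

Orientations are given as [roll, pitch, yaw] about the fixed x, y, z axes, in that order (R = Rz(yaw) Ry(pitch) Rx(roll)).
In Python, from cell import env gives the robot as it stands. The module is installed in compiled form; this text tells all that it offers.
- The arm moves only by the tool drive_tool, never from a script. Its argument "rows" is a list that holds one entry, the list of rows, each a list of 7 numbers: the shift along the tool's x, y, z scaled (see below), then the turn, a rotation vector about the tool's x, y, z scaled (see below), then the opening, from 0 (shut) to 1 (fully open). In form: [[[tx, ty, tz, ax, ay, az, jaw], ...]]. A call has 1 to 5 rows; each row shifts and turns the commanded pose from where the row before left it, along the tool's axes as they then stand; what a row does not reach is not made up. The controller multiplies each number of a shift by 250 mm and each number of a turn by 180 degrees. A row lasts 1/8 s, in which the tool goes at most 62.5 mm and 10.7 degrees, less where a joint would pass 70% of its speed; a pose out of reach is approached as far as the arm can. A call with a number of a shift or a turn outside -1 to 1 is refused whole. A call with a gripper value outside its range is refused whole. The fingers move at their own pace and stop on an object; the grip force is fixed at half the most. Time passes only in rows, so rows that do not move let the fingers close. It gives the time, the measured TCP pose, the force, the opening and the grip force at its end, in the units of the state.
- env.state(): the state, without advancing time (a new reading comes with each control period).
- env.read_camera(name): name is "scene" or "top" or "wrist"; returns a dict with "color" (420x560x3 uint8, blue, green, red), "camera_matrix" (3x3 intrinsics, pixels), "k1" (the pictures are not rectified: a ray, as slopes to the right and down, at radius r is drawn at 1 + k1 r^2 times it, then the intrinsics apply), "pose" (4x4, takes a point from camera to world coordinates). Camera axes: x right, y up, looking along -z (the intrinsics and any distortion apply to the point x, -y, -z); pixel columns grow to the right and rows downward; lengths in mm; the calibration is good to about 2 mm. A picture is of the moment at which its call begins. There is no depth.
- env.job_done(): hands the job in; it is judged then, once.
Trained networks look in a picture, given as the dict that the camera call returned (one of the last four; its "shot" number tells which), for a name from the list of things; names that differ only in an ending like _2 or _b are one class to them, and where a whole thing is asked for, a point or a joint stands for the part that bears it (a point fixed in the world has none). Each returns a list of dicts, best first, with "score" (0 to 1); they miss things now and then, are a little off and sometimes report something else, mostly with a low value. They report only what shows in the picture. A call takes as long as a camera call.
- env.search_frame(name, picture): "at" ([x, y, z] in mm, in the coordinates of the camera as it stood for that picture, good to about 4 mm: the middle of the surface that is visible of it).
- env.place_of(name, picture): "at" ([x, y, z] in mm, in the coordinates of the camera as it stood for that picture, good to about 4 mm: a listed point, or the origin of a listed thing).
The state is a dict: "t": time; "joints": joint angles; "qvel": joint speeds; "tau": joint torques, N m; "eef_pos": TCP position; "tcp_rot": TCP orientation; "ft_force": force on the tool from outside, world axes, zero at the start; "moment": the same for the moment, N m; "opening": opening from 0.0 (shut) to 1.0 (fully open); "grip_force": force on a finger pad.
Only numpy, scipy, OpenCV 4.12 (cv2) and the standard library are available. Lean on these libraries where they do the work, as an engineer would, in place of code of your own. Each camera call takes 0.05 s, during which the arm holds its last target. There are 200 camera calls.

## Working session

There is one attempt and no reset: what is moved stays moved. The work goes in short steps, Python scripts to look and compute and a tool call to move; the robot and the scene stay as the last step left them, time stands still between calls to the robot, and variables do not carry over. Pictures are saved under pics/ and viewed, at most 10 in all, crops included, and the job is handed in when it is done.

Besides the shell and the picture viewer there is one more tool, called after ">>>" as a command line: name --argument value ..., lists and objects as JSON in quotes. drive_tool: Moves the arm, as the interface text tells. Its arguments: {"type":"object","properties":{"rows":{"type":"array","items":{"type":"array","items":{"type":"array","items":{"type":"number","minimum":-1,"maximum":1}}}}},"required":["rows"]}

```bash
mkdir -p pics; ls
cat > h.py <<'E'
import numpy as np, cv2
from cell import env
from scipy.spatial.transform import Rotation as R
def w(p,at): return (p["pose"]@np.r_[at,1])[:3]
def proj(p,X):
    c=np.linalg.inv(p["pose"])@np.r_[X,1]; s=np.array([c[0],-c[1]])/-c[2]
    s=s*(1+p["k1"]*(s@s)); K=p["camera_matrix"]; return K[:2,:2]@s+K[:2,2]
def ray(p,uv):
    K=p["camera_matrix"]; d=np.linalg.solve(K[:2,:2],np.array(uv,float)-K[:2,2]); s=d.copy()
    for _ in range(20): s=d/(1+p["k1"]*(s@s))
    v=p["pose"][:3,:3]@np.array([s[0],-s[1],-1]); return p["pose"][:3,3],v/np.linalg.norm(v)
def tri(obs):
    A=np.zeros((3,3));b=np.zeros(3)
    for p,uv in obs:
        o,v=ray(p,uv);M=np.eye(3)-np.outer(v,v);A+=M;b+=M@o
    return np.linalg.solve(A,b)
def cur():
    s=env.state(); return np.array(s["eef_pos"]),R.from_euler('xyz',s["tcp_rot"])
E
python3 - <<'E'
from h import *
np.set_printoptions(precision=1,suppress=True)
for c in ["scene","top"]:
    p=env.read_camera(c); cv2.imwrite(f"pics/{c}0.png",p["color"])
    print(c,p["pose"][:3,3],p["k1"])
    for n in ["reel","reel_center","rack","dispenser","seat","hinge","guard_bar","pointer_tip","tape","screwdriver","tin","spray"]:
        print(n,[(w(p,d["at"]),round(d["score"],2),proj(p,w(p,d["at"]))) for d in env.place_of(n,p)[:2]])
print(env.state())
E
```

```text
pics
scene [1154.6   13.9 1141.4] 0.04297475811342001
reel [(array([ 507.1, -220.9,   26.7]), 0.66, array([205.1, 221.3]))]
reel_center [(array([ 513.4, -233.8,   42.6]), 0.87, array([199.2, 220.3]))]
rack [(array([ 508.6, -198.9,   -2.4]), 0.65, array([214.6, 227.2]))]
dispenser [(array([520.6, 225.9,   1.1]), 0.62, array([369.2, 232.4]))]
seat [(array([519.1, 225.9,   0.6]), 0.67, array([369.2, 232. ])), (array([519.8, 225. ,  23.1]), 0.55, array([370.1, 228.2]))]
hinge [(array([516.1, 153.7,  26.6]), 0.93, array([343.5, 226. ])), (array([496.3, 440.6,  -1.3]), 0.48, array([447.4, 226.2]))]
guard_bar [(array([516. , 141.4, 174. ]), 0.67, array([344.5, 195.8]))]
pointer_tip [(array([618.4,  -5. ,   0.2]), 0.69, array([283.9, 264. ])), (array([ 507.8, -453.2,   -1.2]), 0.64, array([122.4, 225.6]))]
tape [(array([489.3, -11. ,  -0.1]), 0.75, array([282.6, 221.6])), (array([519.6, 228.2,  22. ]), 0.39, array([371.2, 228.4]))]
screwdriver [(array([616.9,  -5.6,  -2.5]), 0.87, array([283.7, 263.9]))]
tin [(array([ 507.7, -448.7,    1.7]), 0.81, array([123.8, 225.1])), (array([497.1, 440.
[... 801 characters left out ...]
ay([485. ,  -8.1,   0.3]), 0.5, array([285.8, 236. ]))]
screwdriver [(array([622.2,  -4. ,  -0.2]), 0.69, array([283.2, 193.5]))]
tin [(array([ 502.6, -449.8,   -1.6]), 0.61, array([425.7, 226.6]))]
spray [(array([ 504.8, -450. ,   -0.5]), 0.64, array([425.8, 225.9])), (array([493.4, 441.9,   0.5]), 0.62, array([141.9, 237.4]))]
{'t': 1.3, 'joints': array([ 1.2,  0.5,  1.6,  0. ,  1.1, -0.1]), 'qvel': array([-0.,  0., -0., -0.,  0., -0.]), 'tau': array([  0. , -61.2, -25.8,   0.1,   0. ,   0. ]), 'eef_pos': array([175. , 600. , 233.7]), 'tcp_rot': array([ 3.1, -0. ,  2.9]), 'ft_force': array([-0.2,  0.2,  0.1]), 'moment': array([0., 0., 0.]), 'grip_force': 0.0, 'opening': 1.0014060245959204}
```

Run:
```python
import cv2
a=cv2.imread("pics/scene0.png")[150:300,60:480]; b=cv2.imread("pics/top0.png")[150:300,110:470]
import numpy as np
a=cv2.resize(a,(798,285),interpolation=3); b=cv2.resize(b,(798,315),interpolation=3)
cv2.imwrite("pics/v0.png",np.vstack([a,b]))
```

```text
(no output)
```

View pics/v0.png

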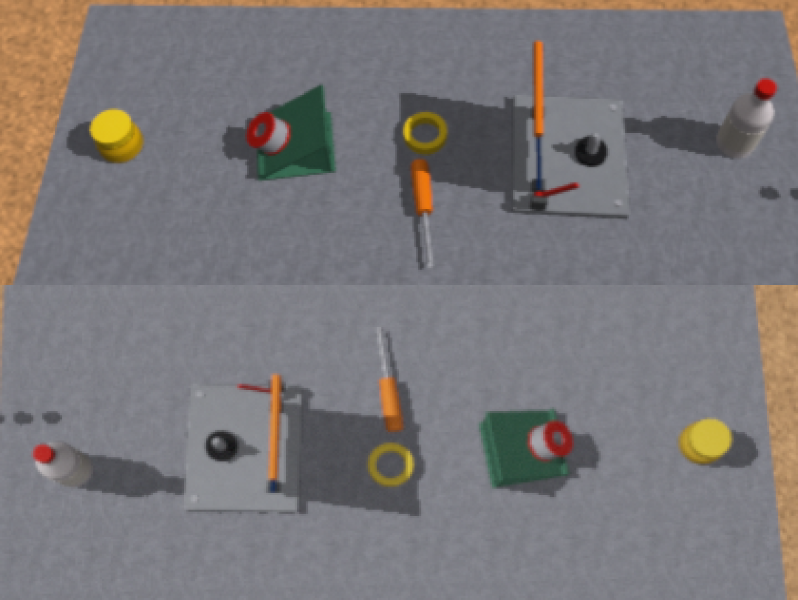

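```bash
cat >> h.py <<'E'
def plan(pos,Rt,jaw=1.0,n=None):
    p,Q=cur(); pos=np.array(pos,float)
    rv=(Q.inv()*Rt).as_rotvec(); d=np.linalg.norm(pos-p)
    m=max(int(np.ceil(d/55)),int(np.ceil(np.degrees(np.linalg.norm(rv))/10)),1); n=n or m
    rows=[]; cp,cQ=p.copy(),Q
    for i in range(1,n+1):
        tp=p+(pos-p)*i/n; tQ=Q*R.from_rotvec(rv*i/n)
        s=np.round(cQ.inv().apply(tp-cp)/250,3); t=np.round((cQ.inv()*tQ).as_rotvec()/np.pi,3)
        cp=cp+cQ.apply(s*250); cQ=cQ*R.from_rotvec(t*np.pi)
        rows.append([*map(float,s),*map(float,t),jaw])
    print(n,"rows (min",m,"), end err",np.round(pos-cp,2))
    for r in rows: print(r)
def down(yaw): return R.from_euler('xyz',[np.pi,0,yaw])
E
python3 - <<'E'
from h import *
p=env.read_camera("wrist"); pos,Q=cur()
print(env.state()["tcp_rot"])
print("cam in tool",Q.inv().apply(p["pose"][:3,3]-pos), (Q.inv().as_matrix()@p["pose"][:3,:3]).round(3),p["camera_matrix"].round(1))
plan([430,300,330],down(np.pi/2))
E
```

```text
[3.14147445e+00 9.63850963e-06 2.85784175e+00]
cam in tool [  68.22639176   -0.59925171 -151.37419055] [[-0.001  0.969  0.246]
 [ 1.     0.001  0.   ]
 [-0.     0.246 -0.969]] [[294.3   0.  280.7]
 [  0.  294.3 208.9]
 [  0.    0.    1. ]]
8 rows (min 8 ), end err [ 0.01 -0.02  0.11]
[-0.164, -0.108, -0.048, 0.0, -0.0, 0.051, 1.0]
[-0.18, -0.081, -0.048, 0.0, -0.0, 0.051, 1.0]
[-0.19, -0.051, -0.049, 0.0, -0.0, 0.052, 1.0]
[-0.196, -0.019, -0.048, 0.0, -0.0, 0.051, 1.0]
[-0.197, 0.012, -0.048, 0.0, -0.0, 0.051, 1.0]
[-0.192, 0.043, -0.048, 0.0, -0.0, 0.051, 1.0]
[-0.182, 0.073, -0.048, 0.0, -0.0, 0.051, 1.0]
[-0.169, 0.102, -0.048, 0.0, -0.0, 0.052, 1.0]
```

Run:
```python
from h import *
plan([530,225,300],down(np.pi/2),n=10)
```

```text
10 rows (min 10 ), end err [0.05 0.08 0.11]
[-0.178, -0.104, -0.027, 0.0, -0.0, 0.041, 1.0]
[-0.191, -0.081, -0.026, 0.0, -0.0, 0.041, 1.0]
[-0.199, -0.055, -0.027, 0.0, -0.0, 0.041, 1.0]
[-0.204, -0.03, -0.026, 0.0, -0.0, 0.041, 1.0]
[-0.207, -0.002, -0.027, 0.0, -0.0, 0.041, 1.0]
[-0.205, 0.023, -0.026, 0.0, -0.0, 0.041, 1.0]
[-0.2, 0.05, -0.027, 0.0, -0.0, 0.041, 1.0]
[-0.193, 0.075, -0.026, 0.0, -0.0, 0.041, 1.0]
[-0.181, 0.1, -0.027, 0.0, -0.0, 0.041, 1.0]
[-0.167, 0.121, -0.026, 0.0, -0.0, 0.041, 1.0]
```

>>> drive_tool --rows '[[[-0.178,-0.104,-0.027,0,0,0.041,1],[-0.191,-0.081,-0.026,0,0,0.041,1],[-0.199,-0.055,-0.027,0,0,0.041,1],[-0.204,-0.03,-0.026,0,0,0.041,1],[-0.207,-0.002,-0.027,0,0,0.041,1]]]'

```text
t: 1.98
eef_pos: [353.6, 411.2, 267.3]
tcp_rot: [3.141, -0.0, 2.21]
ft_force: [0.5, 0.5, -0.0]
opening: 1.001
grip_force: 0.0
```

>>> drive_tool --rows '[[[-0.205,0.023,-0.026,0,0,0.041,1],[-0.2,0.05,-0.027,0,0,0.041,1],[-0.193,0.075,-0.026,0,0,0.041,1],[-0.181,0.1,-0.027,0,0,0.041,1],[-0.167,0.121,-0.026,0,0,0.041,1]]]'

```text
t: 2.6
eef_pos: [531.0, 223.5, 300.3]
tcp_rot: [3.141, -0.0, 1.565]
ft_force: [-0.5, 0.8, 0.2]
opening: 1.001
grip_force: 0.0
```

Run:
```python
from h import *
np.set_printoptions(precision=1,suppress=True)
print(cur()[0],env.state()["tcp_rot"],env.state()["t"],env.state()["joints"])
p=env.read_camera("wrist"); cv2.imwrite("pics/w1.png",p["color"])
for n in ["dispenser","seat","hinge","guard_bar","pointer_tip"]:
    print(n,[(w(p,d["at"]),round(d["score"],2),proj(p,w(p,d["at"]))) for d in env.place_of(n,p)[:3]])
import pickle; p.pop("color") ; pickle.dump(p,open("w1.pkl","wb"))
```

```text
[531.  223.5 300.3] [ 3.1 -0.   1.6] 2.6 [0.3 0.4 1.6 0.  1.2 0.3]
dispenser [(array([520.6, 230.2,   3.2]), 0.77, array([273.6, 175.9])), (array([490. ,  -8.7,  -4.4]), 0.25, array([258. , 310.8]))]
seat [(array([519.4, 229.1,  25.2]), 0.83, array([272.4, 178.8]))]
hinge [(array([517.6, 150.2,  29. ]), 0.56, array([271.9, 231. ]))]
guard_bar []
pointer_tip [(array([596.1, 197.9,  69.8]), 0.73, array([329.3, 206.5]))]
```

View pics/w1.png

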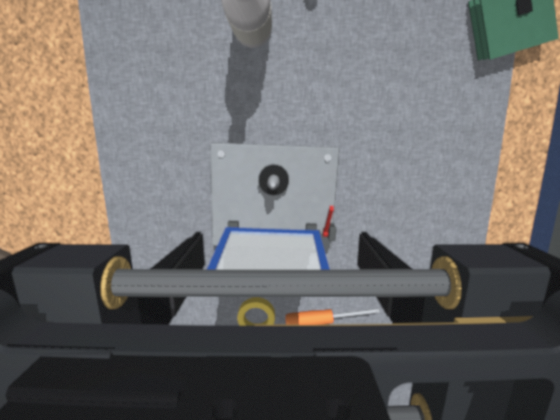

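Run:
```python
from h import *
import pickle
np.set_printoptions(precision=1,suppress=True)
p=pickle.load(open("w1.pkl","rb")); im=cv2.imread("pics/w1.png")
def onz(uv,z):
    o,v=ray(p,uv); return o+v*(z-o[2])/v[2]
g=im.max(2); m=np.zeros_like(g); m[150:215,245:305]=(g[150:215,245:305]<60)
n,l,s,c=cv2.connectedComponentsWithStats(m); i=1+s[1:,4].argmax()
cs,_=cv2.findContours((l==i).astype(np.uint8),cv2.RETR_EXTERNAL,cv2.CHAIN_APPROX_NONE)
e=cv2.fitEllipse(cv2.convexHull(cs[0])); print(s[i],e, onz(e[0],24), onz(e[0],20))
# red pointer pixels
h=cv2.cvtColor(im,cv2.COLOR_BGR2HSV); r=((h[...,0]<6)|(h[...,0]>174))&(h[...,1]>130)&(h[...,2]>70)
r[:, :300]=0; r[:190]=0; r[250:]=0; r[:,360:]=0
ys,xs=np.where(r); print(len(xs),xs[ys.argmin()],ys.min(),xs[ys.argmax()],ys.max())
cv2.imwrite("pics/w1c.png",cv2.resize(im[130:290,190:350],(800,800),interpolation=2)[:600])
```

```text
[260 166  28  29 451] ((273.3227844238281, 179.85244750976562), (27.54108428955078, 28.535564422607422), 9.694421768188477) [520.6 227.3  24. ] [520.5 226.7  20. ]
96 331 206 324 235
```

View pics/w1c.png

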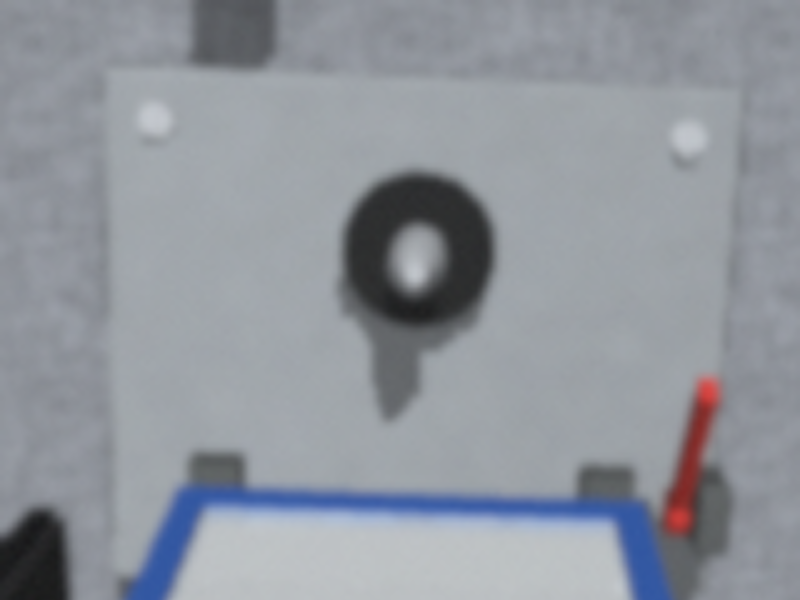

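```bash
cat >> h.py <<'E'
def tilt(yaw,t=np.radians(35)):
    # tool y ~ horizontal world x, tool z = -axis, axis leaning t towards -(cos yaw, sin yaw) (uphill = yaw)
    u=np.array([np.cos(yaw),np.sin(yaw),0]); a=-np.sin(t)*u+np.array([0,0,np.cos(t)])
    y=np.array([np.sin(yaw),-np.cos(yaw),0]); z=-a; return R.from_matrix(np.c_[np.cross(y,z),y,z]),a
E
python3 - <<'E'
from h import *
T,a=tilt(np.pi/2)
plan(np.array([511,-229,43])+150*a,T,n=10)
E
```

```text
10 rows (min 11 ), end err [ 0.09  0.16 -0.04]
[-0.216, -0.007, 0.054, -0.0, 0.019, 0.0, 1.0]
[-0.219, -0.008, 0.04, -0.0, 0.02, 0.0, 1.0]
[-0.221, -0.007, 0.027, -0.0, 0.019, 0.0, 1.0]
[-0.222, -0.007, 0.013, -0.0, 0.02, 0.0, 1.0]
[-0.223, -0.008, -0.0, -0.0, 0.019, -0.0, 1.0]
[-0.222, -0.007, -0.014, -0.0, 0.02, -0.0, 1.0]
[-0.221, -0.008, -0.028, -0.0, 0.019, -0.0, 1.0]
[-0.219, -0.007, -0.041, -0.0, 0.02, -0.0, 1.0]
[-0.216, -0.007, -0.054, -0.0, 0.019, -0.0, 1.0]
[-0.213, -0.008, -0.068, -0.0, 0.019, -0.0, 1.0]
```

>>> drive_tool --rows '[[[-0.216,-0.007,0.054,0,0.019,0,1],[-0.219,-0.008,0.04,0,0.02,0,1],[-0.221,-0.007,0.027,0,0.019,0,1],[-0.222,-0.007,0.013,0,0.02,0,1],[-0.223,-0.008,0,0,0.019,0,1]]]'

```text
t: 3.52
eef_pos: [520.0, -45.6, 232.9]
tcp_rot: [3.14, -0.307, 1.573]
ft_force: [1.0, 0.1, -0.2]
opening: 0.999
grip_force: 0.0
```

>>> drive_tool --rows '[[[-0.222,-0.007,-0.014,0,0.02,0,1],[-0.221,-0.008,-0.028,0,0.019,0,1],[-0.219,-0.007,-0.041,0,0.02,0,1],[-0.216,-0.007,-0.054,0,0.019,0,1],[-0.213,-0.008,-0.068,0,0.019,0,1]]]'

```text
t: 4.15
eef_pos: [511.2, -316.1, 165.8]
tcp_rot: [3.141, -0.611, 1.572]
ft_force: [1.4, -0.2, -0.3]
opening: 1.001
grip_force: 0.0
```

Run:
```python
from h import *
np.set_printoptions(precision=1,suppress=True)
s=env.state();print(cur()[0],s["tcp_rot"].round(3),s["joints"].round(2))
p=env.read_camera("wrist"); cv2.imwrite("pics/w2.png",p["color"])
for n in ["reel","reel_center","rack"]:
    print(n,[(w(p,d["at"]),round(d["score"],2),proj(p,w(p,d["at"]))) for d in env.place_of(n,p)[:3]])
import pickle; p.pop("color") ; pickle.dump(p,open("w2.pkl","wb"))
```

```text
[ 511.2 -316.1  165.8] [ 3.1 -0.6  1.6] [-0.8  0.7  1.5  0.4  1.4 -1. ]
reel [(array([ 509.3, -218.2,   33.2]), 0.89, array([278.6, 194.9]))]
reel_center [(array([ 512.2, -230.9,   41.5]), 0.93, array([281.3, 202.8]))]
rack [(array([ 504.8, -194. ,   -0.3]), 0.96, array([275.2, 187.8]))]
```

View pics/w2.png

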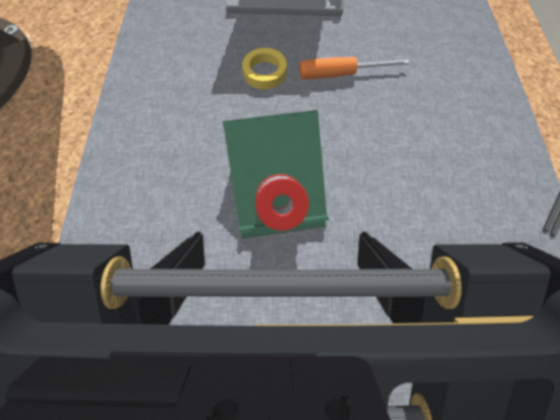

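Run:
```python
from h import *
import pickle
np.set_printoptions(precision=2,suppress=True)
p=pickle.load(open("w2.pkl","rb")); im=cv2.imread("pics/w2.png")
def onz(uv,z):
    o,v=ray(p,uv); return o+v*(z-o[2])/v[2]
h=cv2.cvtColor(im,cv2.COLOR_BGR2HSV)
gm=((h[...,0]>60)&(h[...,0]<95)&(h[...,1]>80)&(np.indices(h.shape[:2])[0]<242)).astype(np.uint8)
n,l,s,c=cv2.connectedComponentsWithStats(gm);i=1+s[1:,4].argmax();g=l==i
print(s[i])
# top edge (first green px per column)
pts=np.array([(x,np.where(g[:,x])[0].min()) for x in range(235,312)]);k=np.polyfit(pts[:,0],pts[:,1],1)
A,B=onz((225,np.polyval(k,225)),80),onz((317,np.polyval(k,317)),80);d=B-A;print("top",k,A,B,np.linalg.norm(d),np.degrees(np.arctan2(d[1],d[0])))
pts=np.array([(x,np.where(g[:,x])[0].max()) for x in range(248,322)]);k=np.polyfit(pts[:,0],pts[:,1],1)
A,B=onz((240,np.polyval(k,240)),12),onz((327,np.polyval(k,327)),12);d=B-A;print("bot",k,A,B,np.linalg.norm(d),np.degrees(np.arctan2(d[1],d[0])))
r=((h[...,0]<8)|(h[...,0]>172))&(h[...,1]>120)&(h[...,2]>70); r[:,:240]=0;r[:,330:]=0;r[:160]=0;r[242:]=0
cs,_=cv2.findContours(r.astype(np.uint8),cv2.RETR_CCOMP,cv2.CHAIN_APPROX_NONE)
for q in cs:
    if len(q)>15: print(len(q),cv2.fitEllipse(q))
```

```text
[ 225  112  102  125 7348]
top [ -0.12 148.4 ] [ 454.33 -157.51   80.  ] [ 549.31 -143.97   80.  ] 95.9379101422822 8.111845994687929
bot [ -0.15 252.51] [ 465.09 -236.44   12.  ] [ 565.37 -220.5    12.  ] 101.54331966398875 9.033303086452904
150 ((281.8800354003906, 203.6800537109375), (50.756675720214844, 53.11066436767578), 62.84804916381836)
60 ((282.193359375, 204.06884765625), (20.4665470123291, 22.000263214111328), 83.28401947021484)
```

Run:
```python
from h import *
import pickle
np.set_printoptions(precision=2,suppress=True)
p=pickle.load(open("w2.pkl","rb"))
T,a=tilt(np.radians(98.6))
for zt in (56,58.5,61):
    o,v=ray(p,(282,203.7)); X=o+v*(zt-o[2])/v[2]; c=X-17*a; print(zt,c,np.linalg.norm(X-o))
    # predicted diameter along width dir
    u=np.array([np.sin(np.radians(98.6)),-np.cos(np.radians(98.6)),0])
    print(np.linalg.norm(proj(p,X+27*u)-proj(p,X-27*u)),np.linalg.norm(proj(p,X+10.5*u)-proj(p,X-10.5*u)))
c=np.array([511.5,-229.5,44.5])
plan(c+75*a,T)
```

```text
56 [ 511.36 -228.14   42.07] 294.3148058785738
53.87999282939446 20.958825918690803
58.5 [ 511.35 -229.14   44.57] 291.6209378417018
54.37740098082045 21.15241614409814
61 [ 511.33 -230.15   47.07] 288.9270698048298
54.88407564790567 21.34961580197215
2 rows (min 2 ), end err [-0.1   0.01  0.13]
[0.003, 0.014, 0.147, 0.014, 0.0, -0.02, 1.0]
[0.001, 0.021, 0.146, 0.013, 0.0, -0.02, 1.0]
```

>>> drive_tool --rows '[[[0.003,0.014,0.147,0.014,0,-0.02,1],[0.001,0.021,0.146,0.013,0,-0.02,1],[0,0,0,0,0,0,1]]]'

```text
t: 4.72
eef_pos: [518.4, -268.9, 106.1]
tcp_rot: [3.141, -0.611, 1.727]
ft_force: [0.4, 0.1, 1.4]
opening: 0.999
grip_force: 0.0
```

Run:
```python
from h import *
import pickle
np.set_printoptions(precision=2,suppress=True)
p=env.read_camera("wrist"); im=p["color"]; cv2.imwrite("pics/w3.png",im)
T,a=tilt(np.radians(98.6))
h=cv2.cvtColor(im,cv2.COLOR_BGR2HSV)
r=((h[...,0]<8)|(h[...,0]>172))&(h[...,1]>120)&(h[...,2]>70)
n,l,s,c=cv2.connectedComponentsWithStats(r.astype(np.uint8));i=1+s[1:,4].argmax();print(s[i])
cs,_=cv2.findContours((l==i).astype(np.uint8),cv2.RETR_CCOMP,cv2.CHAIN_APPROX_NONE)
for q in cs:
    if len(q)>15:
        e=cv2.fitEllipse(q);print(len(q),e)
        o,v=ray(p,e[0]);X=o+v*(58-o[2])/v[2];print(X-17*a)
print([(w(p,d["at"]),d["score"]) for d in env.place_of("reel_center",p)[:2]])
print(env.state()["tcp_rot"])
plan(np.array([511.4,-229,44.3])+8*a,T,n=3)
```

```text
[ 245  190   70   76 3266]
207 ((279.4244689941406, 228.17811584472656), (69.01643371582031, 74.64411926269531), 3.1095616817474365)
[ 511.01 -225.99   44.07]
78 ((279.522216796875, 232.31353759765625), (26.92062759399414, 29.009611129760742), 96.3592529296875)
[ 511.58 -229.16   44.07]
109 ((281.00726318359375, 204.81626892089844), (25.195756912231445, 45.31310272216797), 94.2885513305664)
[ 509.29 -207.17   44.07]
[(array([ 512.34, -230.23,   41.21]), 0.77)]
[ 3.14 -0.61  1.72]
3 rows (min 2 ), end err [ 0.01  0.11 -0.02]
[-0.001, -0.001, 0.092, 0.0, 0.0, 0.0, 1.0]
[-0.001, -0.002, 0.092, 0.0, 0.001, 0.001, 1.0]
[-0.002, -0.001, 0.091, 0.001, -0.0, -0.0, 1.0]
```

>>> drive_tool --rows '[[[-0.001,-0.001,0.092,0,0,0,1],[-0.001,-0.002,0.092,0,0.001,0.001,1],[-0.002,-0.001,0.091,0.001,0,0,1],[0,0,0,0,0,0,1]]]'

```text
t: 5.32
eef_pos: [511.4, -234.3, 50.3]
tcp_rot: [-3.139, -0.613, 1.719]
ft_force: [0.1, -0.1, -0.0]
opening: 0.999
grip_force: 0.0
```

>>> drive_tool --rows '[[[0,0,0,0,0,0,0],[0,0,0,0,0,0,0],[0,0,0,0,0,0,0],[0,0,0,0,0,0,0],[0,0,0,0,0,0,0]]]'

```text
t: 5.95
eef_pos: [511.6, -234.6, 49.8]
tcp_rot: [-3.14, -0.613, 1.719]
ft_force: [1.2, 0.3, 1.3]
opening: 0.559
grip_force: 30.0
```

>>> drive_tool --rows '[[[0,0,-0.1,0,0,0,0],[0,0,-0.2,0,0,0,0],[0,0,-0.2,0,0,0,0],[0,0,0,0,0,0,0]]]'

```text
t: 6.45
eef_pos: [523.0, -307.7, 154.1]
tcp_rot: [3.14, -0.608, 1.72]
ft_force: [-0.2, -0.1, -2.5]
opening: 0.555
grip_force: 30.0
```

Run:
```python
from h import *
s=env.state();print(s["eef_pos"],s["opening"],s["grip_force"],s["ft_force"],s["joints"])
plan([515,-40,270],down(1.57),jaw=0.0)
```

```text
[ 523.02180629 -307.74725557  154.09603823] 0.5547801711509843 29.999699592590332 [-0.21120766 -0.05342871 -2.50783811] [-0.78511113  0.73162677  1.45208555  0.34939198  1.47351423 -1.06060888]
6 rows (min 6 ), end err [0.12 0.01 0.05]
[0.19, 0.021, 0.038, -0.002, -0.032, 0.008, 0.0]
[0.193, 0.016, 0.019, -0.003, -0.032, 0.007, 0.0]
[0.194, 0.012, -0.001, -0.002, -0.033, 0.008, 0.0]
[0.193, 0.007, -0.02, -0.002, -0.032, 0.008, 0.0]
[0.191, 0.003, -0.04, -0.003, -0.032, 0.007, 0.0]
[0.185, -0.002, -0.059, -0.002, -0.032, 0.008, 0.0]
```

>>> drive_tool --rows '[[[0.19,0.021,0.038,-0.002,-0.032,0.008,0],[0.193,0.016,0.019,-0.003,-0.032,0.007,0],[0.194,0.012,-0.001,-0.002,-0.033,0.008,0],[0.193,0.007,-0.02,-0.002,-0.032,0.008,0],[0.191,0.003,-0.04,-0.003,-0.032,0.007,0]]]'

```text
t: 7.08
eef_pos: [514.7, -80.7, 248.7]
tcp_rot: [-3.132, -0.103, 1.596]
ft_force: [0.7, -0.3, -2.8]
opening: 0.553
grip_force: 30.0
```

>>> drive_tool --rows '[[[0.185,-0.002,-0.059,-0.002,-0.032,0.008,0],[0.2,0,0,0,0,0,0],[0.2,0.006,0,0,0,0,0],[0.2,0.006,0,0,0,0,0],[0.2,0.006,0,0,0,0,0]]]'

```text
t: 7.7
eef_pos: [517.3, 163.7, 268.3]
tcp_rot: [-3.135, -0.005, 1.573]
ft_force: [0.3, -0.6, -0.8]
opening: 0.553
grip_force: 30.0
```

>>> drive_tool --rows '[[[0.2,0.006,0,0,0,0,0],[0.07,0,0,0,0,0,0],[0,0,0,0,0,0,0],[0,0,0,0,0,0,0]]]'

```text
t: 8.2
eef_pos: [519.7, 228.2, 269.6]
tcp_rot: [-3.137, -0.004, 1.571]
ft_force: [-0.1, -0.3, -1.2]
opening: 0.551
grip_force: 30.0
```

Run:
```python
from h import *
import pickle
np.set_printoptions(precision=2,suppress=True)
s=env.state();print(s["eef_pos"],s["tcp_rot"],s["opening"],s["joints"])
p=env.read_camera("wrist"); im=p["color"]; cv2.imwrite("pics/w4.png",im)
for n in ["reel_center","reel","seat","dispenser","pointer_tip","hinge"]:
    print(n,[(w(p,d["at"]),round(d["score"],2),proj(p,w(p,d["at"]))) for d in env.place_of(n,p)[:2]])
p.pop("color");pickle.dump(p,open("w4.pkl","wb"))
```

```text
[519.69 228.18 269.61] [-3.14 -0.    1.57] 0.5508292160110099 [0.29 0.37 1.65 0.01 1.12 0.29]
reel_center [(array([518.12, 226.32, 259.57]), 0.79, array([277.85, 256.52]))]
reel []
seat [(array([517.16, 228.7 ,  26.01]), 0.7, array([279.48, 186.49])), (array([518.83, 228.33, 261.43]), 0.33, array([279.01, 254.59]))]
dispenser [(array([521.16, 229.3 ,   2.66]), 0.61, array([282.4 , 183.37]))]
pointer_tip [(array([597.82, 196.12,  66.32]), 0.61, array([343.6 , 217.64]))]
hinge [(array([518.67, 152.37,  32.29]), 0.84, array([280.59, 241.13]))]
```

View pics/w4.png

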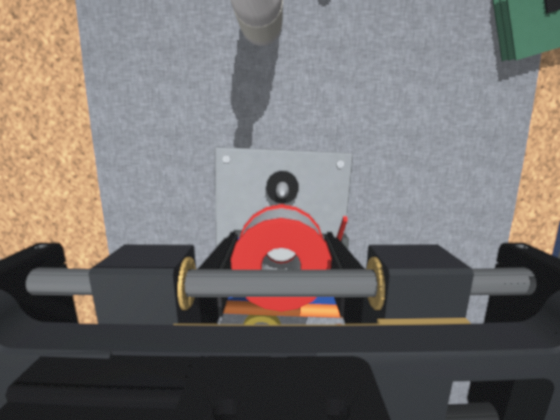

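```bash
cat > fit.py <<'E'
from h import *
import pickle
from scipy.optimize import minimize
np.set_printoptions(precision=2,suppress=True)
p=pickle.load(open("w4.pkl","rb")); im=cv2.imread("pics/w4.png")
h=cv2.cvtColor(im,cv2.COLOR_BGR2HSV)
r=(((h[...,0]<7)|(h[...,0]>173))&(h[...,1]>120)&(h[...,2]>70)).astype(float)
x0,x1,y0,y1=225,337,200,318
valid=np.zeros_like(r); valid[y0:y1,x0:x1]=1; valid[268:300]=0; valid[:250,332:]=0
S=4
pos,Q=cur(); th=np.linspace(0,2*np.pi,80,endpoint=False)
def ring(c,ex,ey,rad): return np.array([proj(p,c+rad*(np.cos(t)*ex+np.sin(t)*ey)) for t in th])
def mask(par):
    q=Q*R.from_rotvec([par[3]/100,par[4]/100,0]); M=q.as_matrix()
    ex,ey,a=M[:,0],M[:,1],-M[:,2]; c=pos+Q.apply(par[:3])
    m=np.zeros(((y1-y0)*S,(x1-x0)*S),np.uint8)
    def fill(k,rad,v): cv2.fillPoly(m,[np.round(((ring(c+k*a,ex,ey,rad)-[x0,y0]+.5)*S)*16).astype(int)],v,shift=4)
    fill(-17,27,1);fill(-14.5,27,1);fill(-14.5,25.5,0);fill(14.5,25.5,0);fill(14.5,27,1);fill(17,27,1);fill(17,10.5,0)
    return cv2.resize(m.astype(float),(x1-x0,y1-y0),interpolation=cv2.INTER_AREA)
v=valid[y0:y1,x0:x1]; t=cv2.GaussianBlur(r,(0,0),1)[y0:y1,x0:x1]
f=lambda par:(v*(cv2.GaussianBlur(mask(par),(0,0),1)-t)**2).sum()+0.2*(par[3]**2+par[4]**2)
best=minimize(f,[0,0,8,0,0],method="Nelder-Mead",options=dict(initial_simplex=np.array([[0,0,8,0,0],[3,0,8,0,0],[0,3,8,0,0],[0,0,12,0,0],[0,0,8,3,0],[0,0,8,0,3]],float),maxfev=600))
print(best.x,best.fun,v.sum(),"reel c:",pos+Q.apply(best.x[:3]))
g=im.max(2);m=np.zeros_like(g);m[165:205,262:302]=g[165:205,262:302]<60
cs,_=cv2.findContours(m,cv2.RETR_EXTERNAL,cv2.CHAIN_APPROX_NONE);q=max(cs,key=len);e=cv2.fitEllipse(cv2.convexHull(q));o,vv=ray(p,e[0])
print(e,o+vv*(23-o[2])/vv[2])
E
python3 fit.py
```

```text
[-2.02 -0.37 12.67 -0.06 -1.46] 65.86522639695535 9382.0 reel c: [519.66 226.72 257.55]
((281.861083984375, 187.1048126220703), (29.62810516357422, 30.130311965942383), 24.311986923217773) [520.39 227.34  23.  ]
```

>>> drive_tool --rows '[[[0.003,0.003,0.15,0.001,0,0,0],[0,0,0.2,0,0,0,0],[0,0,0.2,0,0,0,0],[0,0,0.06,0,0,0,0],[0,0,0,0,0,0,0]]]'

```text
t: 9.18
eef_pos: [520.0, 230.6, 117.8]
tcp_rot: [-3.134, -0.005, 1.572]
ft_force: [0.5, 0.4, -1.8]
opening: 0.554
grip_force: 30.0
```

Run:
```python
from h import *
import pickle
np.set_printoptions(precision=3,suppress=True)
s=env.state();print(s["eef_pos"],s["tcp_rot"],s["ft_force"])
p=env.read_camera("wrist"); im=p["color"]; q=env.read_camera("scene");t=env.read_camera("top")
cv2.imwrite("pics/v5.png",np.hstack([cv2.resize(im[150:330,200:370],(378,400),interpolation=2),cv2.resize(q["color"][150:270,310:430],(400,400),interpolation=2)]))
for c in (p,q,t):
  for n in ["reel_center","pointer_tip","seat"]:
    print(n,[(w(c,d["at"]),round(d["score"],2)) for d in env.place_of(n,c)[:2]])
```

```text
[520.015 230.642 117.783] [-3.134 -0.005  1.572] [ 0.526  0.445 -1.775]
reel_center [(array([522.029, 228.664, 110.213]), 0.73)]
pointer_tip []
seat []
reel_center [(array([519.863, 226.313, 109.194]), 0.61), (array([603.023, 193.979,  66.307]), 0.39)]
pointer_tip [(array([602.412, 195.992,  68.987]), 0.47)]
seat [(array([517.084, 224.751,  24.063]), 0.66)]
reel_center []
pointer_tip [(array([595.382, 200.8  ,  65.984]), 0.42)]
seat [(array([517.399, 136.269, 177.241]), 0.28)]
```

View pics/v5.png

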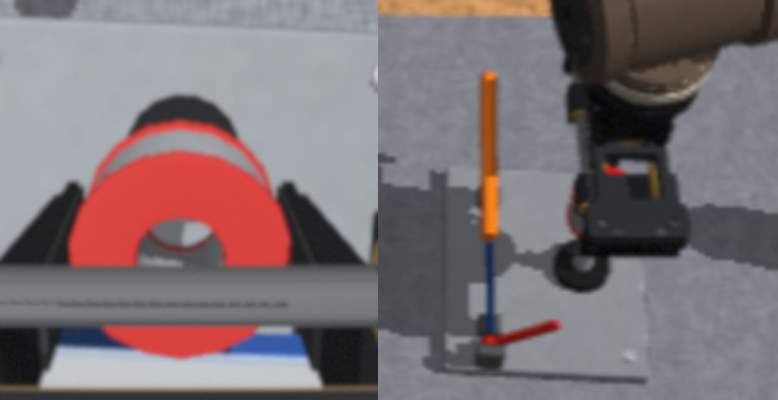

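```bash
sed -i 's/^p=pickle.*/p=env.read_camera("wrist"); im=p["color"]/; s/^x0,x1.*/x0,x1,y0,y1=222,340,195,318/; s/valid\[:250,332:\]=0/valid[:250,338:]=0/; /^g=im.max/,$d' fit.py
cat >> fit.py <<'E'
rv=Q*R.from_rotvec([best.x[3]/100,best.x[4]/100,0]); print("reel axis",-rv.as_matrix()[:,2],"tool axis",-Q.as_matrix()[:,2])
cv2.imwrite("pics/fit.png",np.hstack([255*mask(best.x),255*t,255*v]))
E
python3 fit.py
```

```text
[-1.35  0.14 12.23 -0.43  0.04] 70.79138115790781 10628.0 reel c: [519.87 229.36 105.48]
reel axis [ 0.   -0.01  1.  ] tool axis [ 0.01 -0.    1.  ][ WARN:0@17.701] global loadsave.cpp:1063 imwrite_ Unsupported depth image for selected encoder is fallbacked to CV_8U.
```

Run:
```python
from h import *
plan([520.6,228.6,98],down(1.571),jaw=0.0,n=2)
```

```text
2 rows (min 1 ), end err [-0.1  -0.11  0.04]
[-0.004, 0.002, 0.039, -0.001, -0.001, 0.0, 0.0]
[-0.004, 0.002, 0.04, -0.001, -0.001, 0.0, 0.0]
```

>>> drive_tool --rows '[[[-0.004,0.002,0.039,-0.001,-0.001,0,0],[-0.004,0.002,0.04,-0.001,-0.001,0,0],[0,0,0,0,0,0,0]]]'

```text
t: 10.2
eef_pos: [520.2, 228.5, 96.6]
tcp_rot: [-3.139, 0.002, 1.572]
ft_force: [1.1, 0.8, -2.4]
opening: 0.555
grip_force: 30.0
```

```bash
python3 fit.py 2>/dev/null; python3 -c "
from h import *
s=env.state();print(s['eef_pos'],s['tcp_rot'],s['ft_force'])"
```

```text
[-1.31 -0.23 12.   -0.63 -0.37] 62.99591901721644 10628.0 reel c: [520.2  227.28  85.21]
reel axis [-0.    0.01  1.  ] tool axis [0. 0. 1.]
[520.45211947 228.61222549  97.21664926] [-3.13970803e+00  1.94636510e-03  1.57181009e+00] [-1.04773066  0.3205465  -2.35308342]
```

>>> drive_tool --rows '[[[0,0,0.03,0,0,0,0],[0,0,0.04,0,0,0,0],[0,0,0.04,0,0,0,0],[0,0,0,0,0,0,0]]]'

```text
t: 10.75
eef_pos: [520.2, 228.5, 69.3]
tcp_rot: [-3.139, 0.002, 1.572]
ft_force: [0.5, 0.1, -1.8]
opening: 0.557
grip_force: 30.0
```

>>> drive_tool --rows '[[[0,0,0.024,0,0,0,0],[0,0,0.024,0,0,0,0],[0,0,0,0,0,0,0],[0,0,0,0,0,0,0]]]'

```text
t: 11.25
eef_pos: [520.7, 228.7, 58.4]
tcp_rot: [-3.141, 0.002, 1.572]
ft_force: [0.2, 0.4, -1.5]
opening: 0.556
grip_force: 30.0
```

>>> drive_tool --rows '[[[0,0,0.008,0,0,0,0],[0,0,0,0,0,0,0]]]'

```text
t: 11.5
eef_pos: [520.6, 228.6, 56.3]
tcp_rot: [-3.141, 0.002, 1.572]
ft_force: [0.9, 0.2, -1.9]
opening: 0.553
grip_force: 30.0
```

>>> drive_tool --rows '[[[0,0,0.008,0,0,0,0],[0,0,0,0,0,0,0]]]'

```text
t: 11.75
eef_pos: [520.6, 228.6, 54.2]
tcp_rot: [-3.141, 0.002, 1.572]
ft_force: [0.5, 0.6, -1.6]
opening: 0.552
grip_force: 30.0
```

>>> drive_tool --rows '[[[0,0,0.006,0,0,0,0],[0,0,0,0,0,0,0]]]'

```text
t: 12.0
eef_pos: [520.6, 228.6, 52.7]
tcp_rot: [-3.141, 0.002, 1.572]
ft_force: [0.4, 0.1, -1.3]
opening: 0.553
grip_force: 30.0
```

>>> drive_tool --rows '[[[0,0,0.006,0,0,0,0],[0,0,0,0,0,0,0]]]'

```text
t: 12.25
eef_pos: [520.6, 228.6, 51.3]
tcp_rot: [-3.141, 0.002, 1.572]
ft_force: [-0.0, 0.3, -1.4]
opening: 0.55
grip_force: 30.0
```

>>> drive_tool --rows '[[[0,0,0.006,0,0,0,0],[0,0,0,0,0,0,0]]]'

```text
t: 12.5
eef_pos: [520.6, 228.6, 49.8]
tcp_rot: [-3.141, 0.002, 1.572]
ft_force: [0.3, 0.3, -2.0]
opening: 0.552
grip_force: 30.0
```

>>> drive_tool --rows '[[[0,0,0.006,0,0,0,0],[0,0,0,0,0,0,0]]]'

```text
t: 12.75
eef_pos: [520.8, 228.6, 49.5]
tcp_rot: [3.142, 0.001, 1.572]
ft_force: [-3.2, -1.7, 13.8]
opening: 0.555
grip_force: 30.0
```

>>> drive_tool --rows '[[[0,0,0.006,0,0,0,0],[0,0,0,0,0,0,0]]]'

```text
t: 13.0
eef_pos: [520.8, 228.6, 49.3]
tcp_rot: [3.141, 0.001, 1.572]
ft_force: [-8.2, -3.4, 29.6]
opening: 0.556
grip_force: 30.0
```

>>> drive_tool --rows '[[[0,0,-0.009,0,0,0,0],[0,0,0,0,0,0,0.75],[0,0,0,0,0,0,1],[0,0,0,0,0,0,1],[0,0,0,0,0,0,1]]]'

```text
t: 13.62
eef_pos: [520.6, 228.6, 49.0]
tcp_rot: [-3.141, 0.002, 1.572]
ft_force: [0.5, -0.1, -0.5]
opening: 0.918
grip_force: 0.0
```

>>> drive_tool --rows '[[[0,0,-0.12,0,0,0,1],[0,0,-0.22,0,0,0,1],[0,0,-0.22,0,0,0,1],[0,0,-0.22,0,0,0,1],[0,0,-0.22,0,0,0,1]]]'

```text
t: 14.25
eef_pos: [520.5, 228.9, 301.0]
tcp_rot: [-3.141, 0.002, 1.572]
ft_force: [-0.1, -0.7, -0.0]
opening: 0.998
grip_force: 0.0
```

Run:
```python
from h import *
import pickle
np.set_printoptions(precision=1,suppress=True)
s=env.state();print(s["eef_pos"],s["tcp_rot"],s["joints"])
P={c:env.read_camera(c) for c in ("wrist","scene","top")}
for c,p in P.items():
  for n in ["reel_center","pointer_tip","hinge","guard_bar"]:
    print(c,n,[(w(p,d["at"]),round(d["score"],2)) for d in env.place_of(n,p)[:2]])
  cv2.imwrite(f"pics/{c}6.png",p["color"])
  pickle.dump(p,open(c+"6.pkl","wb"))
v=[cv2.resize(P["wrist"]["color"][120:290,190:380],(400,358),interpolation=2),cv2.resize(P["scene"]["color"][150:270,310:430],(400,400),interpolation=2)[:358]]
cv2.imwrite("pics/v6.png",np.hstack(v))
```

```text
[520.5 228.9 301. ] [-3.1  0.   1.6] [ 0.3  0.3  1.6 -0.   1.2  0.3]
wrist reel_center [(array([518.7, 228.2,  41.9]), 0.87), (array([523.2, 228.2,  25. ]), 0.43)]
wrist pointer_tip [(array([597.1, 200.9,  67.9]), 0.68)]
wrist hinge [(array([521.2, 151.6,  32.7]), 0.94)]
wrist guard_bar []
scene reel_center [(array([520.6, 221.8,  39.3]), 0.86)]
scene pointer_tip [(array([598.4, 197. ,  67.2]), 0.52)]
scene hinge [(array([515.9, 154.1,  28.8]), 0.58)]
scene guard_bar [(array([518.5, 136.7, 176.2]), 0.89), (array([ 508.9, -194.2,   -2.6]), 0.33)]
top reel_center []
top pointer_tip [(array([ 503. , -188.2,   -2. ]), 0.5), (array([598.7, 200.9,  67.1]), 0.35)]
top hinge [(array([514.8, 154.2,  29.8]), 0.66)]
top guard_bar [(array([514.5, 137.6, 173.3]), 0.54)]
```

View pics/v6.png

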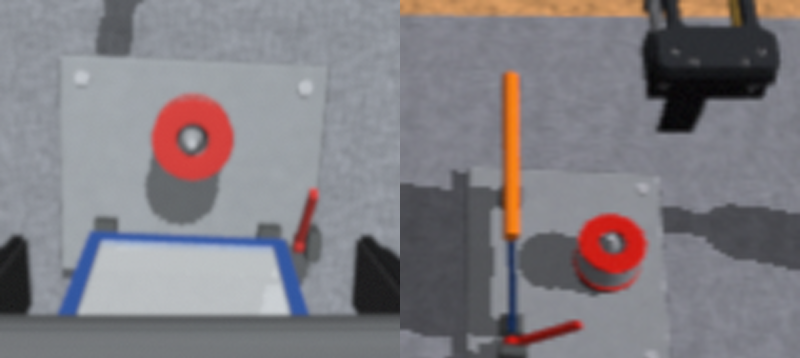

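```bash
cat > ptr.py <<'E'
from h import *
import pickle
from scipy.optimize import least_squares
np.set_printoptions(precision=3,suppress=True)
th=-0.037; dx=np.array([np.sin(th),-np.cos(th),0]); dy=np.array([np.cos(th),np.sin(th),0])
seat=np.array([520.5,227.3,0]); hm=seat+75*dx+[0,0,30]
def uv(phi): return -dx*np.sin(phi)+np.array([0,0,np.cos(phi)])
if __name__=="__main__":
    O={}
    for c in ("wrist","scene","top"):
        p=pickle.load(open(c+"6.pkl","rb")); h=cv2.cvtColor(p["color"],cv2.COLOR_BGR2HSV)
        r=((h[...,0]<7)|(h[...,0]>173))&(h[...,1]>110)&(h[...,2]>60)
        e0,e1=proj(p,hm+80*dy),proj(p,hm+80*dy+60*uv(.85)); m=np.zeros_like(h[...,0]); cv2.line(m,tuple(map(int,e0)),tuple(map(int,e1)),1,14)
        ys,xs=np.where(r&(m>0)); P=np.c_[xs,ys].astype(float); mu=P.mean(0); C=np.cov(P.T); l,V=np.linalg.eigh(C); d=V[:,1]*np.sign(V[:,1]@(e1-e0))
        t=(P-mu)@d; print(c,len(P),"pred",e0,e1,"mean",mu,"dir",np.degrees(np.arctan2(d[1],d[0])),"ends",mu+d*t.min(),mu+d*t.max())
        O[c]=(p,mu+d*(t.max()+.5),d,mu)
    print("tip tri",[tri([(O[c][0],O[c][1]) for c in k]) for k in (("wrist","scene"),("top","scene"),("wrist","scene","top"))])
    for k in (["wrist"],["scene"],["top"],["wrist","scene","top"]):
        def f(x):
            b=hm+80*dy+x[1:]*[1,1,1]; out=list(x[1:]/2.)
            for c in k:
                p,tip,d,mu=O[c]; q0=proj(p,b);q1=proj(p,b+60*uv(x[0])); e=(q1-q0)/np.linalg.norm(q1-q0)
                out+=[5*(e[0]*d[1]-e[1]*d[0])/.05*.2*2, *((q1-tip)/.8)]
            return out
        s=least_squares(f,[.8,0,0,0]); print(k,s.x,s.cost)
E
python3 ptr.py
```

```text
wrist 119 pred [331.484 234.635] [339.065 212.711] mean [334.79  225.555] dir -74.31411315274761 ends [330.94  239.264] [339.22  209.781]
scene 69 pred [343.451 252.643] [362.98  246.457] mean [352.246 249.725] dir -13.58267966985856 ends [341.101 252.417] [363.974 246.891]
top 21 pred [234.185 200.166] [218.09  197.123] mean [224.571 198.81 ] dir -169.7912732536307 ends [231.006 199.968] [217.891 197.606]
tip tri [array([599.634, 198.573,  68.231]), array([598.858, 197.691,  67.037]), array([599.278, 197.97 ,  67.071])]
['wrist'] [ 0.949  0.715 -0.048  0.159] 0.09603482218039171
['scene'] [ 0.962 -0.782  0.136  0.427] 0.2286034092953005
['top'] [ 0.895 -0.28   0.257 -0.034] 0.07287093636096459
['wrist', 'scene', 'top'] [0.944 0.268 0.173 0.69 ] 1.0809772900180223
```

Run:
```python
from ptr import *
W,S,T=[pickle.load(open(c+"6.pkl","rb")) for c in ("wrist","scene","top")]
e={"W":((330.94,239.26),(339.22,209.78)),"S":((341.1,252.42),(363.97,246.89))}
b=tri([(W,e["W"][0]),(S,e["S"][0])]); t=tri([(W,e["W"][1]),(S,e["S"][1])]); d=t-b
print(b,t,np.linalg.norm(d),d/np.linalg.norm(d),np.arctan2(-d@dx,d[2]))
m=tri([(W,(np.array(e["W"][0])+e["W"][1])/2),(S,(np.array(e["S"][0])+e["S"][1])/2)])
print(m,(m-hm)@-dx,(m-hm)@dy,m[2]-30)
for n,L in (("guard_bar",146),): pass
B=[]
for p in (S,T):
    h=cv2.cvtColor(p["color"],cv2.COLOR_BGR2HSV); o=(h[...,0]>=8)&(h[...,0]<20)&(h[...,1]>170)&(h[...,2]>90)
    c=proj(p,hm+146*uv(-.1)); mm=np.zeros_like(h[...,0]); cv2.line(mm,tuple(map(int,proj(p,hm+146*uv(-.1)-75*dy))),tuple(map(int,proj(p,hm+146*uv(-.1)+75*dy))),1,20)
    ys,xs=np.where(o&(mm>0)); P=np.c_[xs,ys].astype(float); l,V=np.linalg.eigh(np.cov(P.T)); t=(P-P.mean(0))@V[:,1]; q=P.mean(0)+V[:,1]*(t.min()+t.max())/2; print(len(P),q,c,t.max()-t.min()); B.append((p,q))
g=tri(B); print("bar",g,(g-hm)@-dx,g[2]-30,np.arctan2((g-hm)@-dx,g[2]-30),np.hypot((g-hm)@dx,g[2]-30))
```

```text
[597.274 142.797  31.01 ] [599.604 197.571  67.362] 65.78075381822481 [0.035 0.833 0.553] 0.9852780069675183
[598.515 170.992  48.947] 21.61596241021673 80.04406826339283 18.94736291397927
198 [342.906 196.492] [343.02  195.889] 49.01019783049566
135 [233.495 217.5  ] [233.755 216.584] 47.0723813833703
bar [515.575 138.546 170.176] -13.875497107198129 140.17606373556998 -0.09866479835687077 140.86113113407276
```

Run:
```python
from h import *
plan([600,182,185],down(1.571),n=3)
```

```text
3 rows (min 3 ), end err [ 0.01  0.11 -0.12]
[-0.063, 0.106, 0.152, -0.0, 0.0, 0.0, 1.0]
[-0.062, 0.105, 0.152, -0.0, 0.0, 0.0, 1.0]
[-0.063, 0.106, 0.151, -0.0, 0.001, 0.0, 1.0]
```

>>> drive_tool --rows '[[[-0.063,0.106,0.152,0,0,0,1],[-0.062,0.105,0.152,0,0,0,1],[-0.063,0.106,0.151,0,0.001,0,1],[0,0,0,0,0,0,1]]]'

```text
t: 15.5
eef_pos: [600.1, 180.6, 182.3]
tcp_rot: [-3.136, -0.001, 1.57]
ft_force: [-0.4, -0.6, -0.0]
opening: 0.998
grip_force: 0.0
```

Run:
```python
from ptr import *
p=env.read_camera("wrist"); pickle.dump(p,open("w7.pkl","wb")); print(cur()[0])
print([(w(p,d["at"]),round(d["score"],2)) for d in env.place_of("pointer_tip",p)[:2]])
b=hm+80*dy
print([proj(p,b).round(1)]+[proj(p,b+60*uv(f)).round(1) for f in (.7,.8,.9)])
q=proj(p,b+30*uv(.85)).astype(int); print(q)
x,y=q[0]-40,q[1]-40
cv2.imwrite("pics/w7.png",cv2.resize(p["color"][y:y+80,x:x+80],(600,600),interpolation=0)); print(x,y)
```

```text
[599.927 181.451 184.287]
[(array([597.953, 197.212,  69.297]), 0.64)]
[array([279.1, 229. ]), array([280., 204.]), array([280.2, 198.2]), array([280.4, 193. ])]
[279 213]
239 173
```

View pics/w7.png

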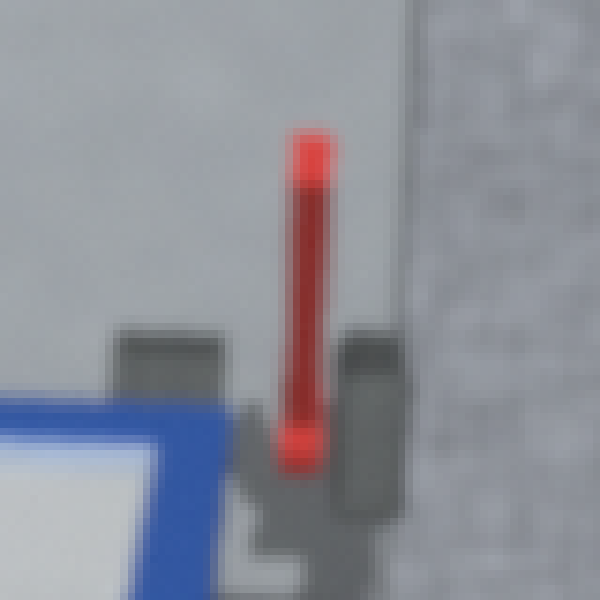

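Run:
```python
from h import *
plan([520,181,265],down(1.571),jaw=0.0,n=3)
```

```text
3 rows (min 3 ), end err [-0.   -0.08  0.05]
[-0.001, -0.107, -0.106, -0.0, -0.0, 0.0, 0.0]
[-0.001, -0.106, -0.105, -0.0, -0.0, 0.0, 0.0]
[-0.001, -0.107, -0.106, -0.0, -0.001, 0.0, 0.0]
```

>>> drive_tool --rows '[[[0,-0.05,-0.2,0,0,0,0],[0,-0.15,-0.117,0,-0.001,0,0],[0,-0.12,0,0,0,0,0],[-0.16,0,0,0,0,0,0],[-0.16,0,0,0,0,0,0]]]'

```text
t: 16.23
eef_pos: [519.4, 102.0, 267.0]
tcp_rot: [3.139, 0.001, 1.574]
ft_force: [0.4, -0.1, -0.5]
opening: 0.529
grip_force: 0.0
```

Run:
```python
from h import *
s=env.state();print(s["eef_pos"],s["tcp_rot"],s["opening"])
plan([517,104,178],down(1.571),jaw=0.0,n=3)
```

```text
[519.35618358 101.96203225 267.04119201] [3.13879266e+00 1.31671197e-03 1.57431806e+00] 0.5287247997456499
3 rows (min 2 ), end err [-0.01 -0.09 -0.03]
[0.003, -0.003, 0.119, 0.0, 0.0, 0.0, 0.0]
[0.003, -0.004, 0.118, 0.001, 0.0, 0.001, 0.0]
[0.003, -0.003, 0.119, -0.0, 0.0, 0.0, 0.0]
```

>>> drive_tool --rows '[[[0.003,-0.003,0.119,0,0,0,0],[0.003,-0.004,0.118,0.001,0,0.001,0],[0.003,-0.003,0.119,0,0,0,0],[0,0,0,0,0,0,0],[0,0,0,0,0,0,0]]]'

```text
t: 16.85
eef_pos: [518.0, 104.3, 177.7]
tcp_rot: [-3.14, 0.001, 1.569]
ft_force: [0.4, 0.5, -0.5]
opening: 0.028
grip_force: 0.0
```

Run:
```python
from ptr import *
s=env.state();print(s["eef_pos"],s["tcp_rot"],s["opening"])
def tcp(phi,rho=130,gap=3):
    n=dx*np.cos(phi)+np.array([0,0,np.sin(phi)])
    return hm+rho*uv(phi)+gap*n+10*dx+np.array([0,0,19])
prev=np.array(s["eef_pos"])
for f in [-.1]+list(np.arange(0,.91,.05)):
    t=tcp(f); d=t-prev; print(round(f,2),t.round(1),"tool", (np.array([d[1],d[0],-d[2]])/250).round(3)); prev=t
```

```text
[517.967 104.266 177.685] [-3.14   0.001  1.569] 0.02828280263843397
-0.1 [516.8 126.4 178.1] tool [ 0.089 -0.005 -0.001]
0.0 [517.2 139.4 179. ] tool [ 0.052  0.002 -0.004]
0.05 [517.5 145.9 179. ] tool [0.026 0.001 0.   ]
0.1 [517.7 152.3 178.7] tool [0.026 0.001 0.001]
0.15 [518.  158.8 178. ] tool [0.026 0.001 0.003]
0.2 [518.2 165.2 177. ] tool [0.026 0.001 0.004]
0.25 [518.4 171.6 175.7] tool [0.025 0.001 0.005]
0.3 [518.7 177.9 174.1] tool [0.025 0.001 0.006]
0.35 [518.9 184.1 172.1] tool [0.025 0.001 0.008]
0.4 [519.1 190.2 169.9] tool [0.024 0.001 0.009]
0.45 [519.3 196.2 167.4] tool [0.024 0.001 0.01 ]
0.5 [519.6 202.  164.5] tool [0.023 0.001 0.011]
0.55 [519.8 207.7 161.4] tool [0.023 0.001 0.013]
0.6 [520.  213.2 158. ] tool [0.022 0.001 0.014]
0.65 [520.2 218.6 154.3] tool [0.021 0.001 0.015]
0.7 [520.4 223.8 150.4] tool [0.021 0.001 0.016]
0.75 [520.6 228.7 146.2] tool [0.02  0.001 0.017]
0.8 [520.7 233.5 141.7] tool [0.019 0.001 0.018]
0.85 [520.9 238.  137.1] tool [0.018 0.001 0.019]
0.9 [521.1 242.3 132.2] tool [0.017 0.001 0.02 ]
```

>>> drive_tool --rows '[[[0.08,-0.004,0,0,0,0,0],[0.061,0,-0.005,0,0,0,0],[0.052,0.002,0.001,0,0,0,0],[0,0,0,0,0,0,0]]]'

```text
t: 17.35
eef_pos: [517.1, 153.0, 177.1]
tcp_rot: [-3.138, 0.001, 1.57]
ft_force: [0.6, -0.2, 0.1]
opening: 0.005
grip_force: 0.0
```

>>> drive_tool --rows '[[[0.052,0.002,0.007,0,0,0,0],[0.05,0.002,0.011,0,0,0,0],[0.049,0.002,0.017,0,0,0,0],[0.047,0.002,0.021,0,0,0,0],[0.045,0.002,0.027,0,0,0,0]]]'

```text
t: 17.98
eef_pos: [519.6, 213.7, 155.4]
tcp_rot: [-3.138, 0.002, 1.569]
ft_force: [-0.3, -2.0, 0.2]
opening: 0.004
grip_force: 0.9
```

Run:
```python
from ptr import *
s=env.state();print(s["eef_pos"],s["tcp_rot"],s["ft_force"])
S,T=env.read_camera("scene"),env.read_camera("top")
for p in (S,T): print([(w(p,d["at"]),round(d["score"],2)) for d in env.place_of("guard_bar",p)[:2]])
print([(f,(hm+146*uv(f)).round(1)) for f in (.5,.6,.7)])
cv2.imwrite("pics/v8.png",np.hstack([cv2.resize(c["color"][y:y+100,x:x+100],(400,400),interpolation=2) for c,x,y in ((S,310,160),(T,170,170))]))
```

```text
[519.602 213.656 155.375] [-3.138  0.002  1.569] [-0.307 -1.976  0.239]
[]
[]
[(0.5, array([520.3, 222.3, 158.1])), (0.6, array([520.8, 234.7, 150.5])), (0.7, array([521.2, 246.3, 141.7]))]
```

View pics/v8.png

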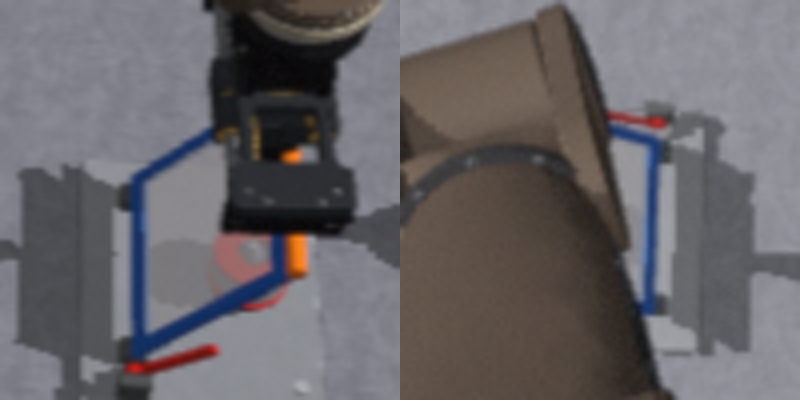

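>>> drive_tool --rows '[[[0.042,0.002,0.028,0,0,0,0],[0.041,0.002,0.031,0,0,0,0],[0.004,0,0.004,0,0,0,0],[0,0,0,0,0,0,0],[0,0,0,0,0,0,0]]]'

```text
t: 18.8
eef_pos: [520.7, 234.5, 140.2]
tcp_rot: [-3.138, 0.001, 1.569]
ft_force: [-0.3, -0.4, 0.3]
opening: 0.007
grip_force: 0.0
```

>>> drive_tool --rows '[[[-0.02,0,-0.1,0,0,0,0],[-0.02,0,-0.2,0,0,0,0],[-0.1,0,-0.2,0,0,0,0],[-0.2,0,-0.1,0,0,0,0],[-0.2,0,0,0,0,0,0]]]'

```text
t: 19.42
eef_pos: [521.2, 98.6, 292.7]
tcp_rot: [3.141, 0.001, 1.569]
ft_force: [0.4, -0.7, -0.2]
opening: 0.005
grip_force: 0.0
```

```bash
cat > bar.py <<'E'
from ptr import *
S,T=env.read_camera("scene"),env.read_camera("top"); print(cur()[0],env.state()["t"])
B=[]
for p in (S,T):
    print([(w(p,d["at"]),round(d["score"],2)) for d in env.place_of("guard_bar",p)[:2]])
    h=cv2.cvtColor(p["color"],cv2.COLOR_BGR2HSV); o=(h[...,0]>=8)&(h[...,0]<20)&(h[...,1]>150)&(h[...,2]>90)
    c=hm+146*uv(.8); mm=np.zeros_like(h[...,0]); cv2.line(mm,tuple(map(int,proj(p,c-80*dy))),tuple(map(int,proj(p,c+80*dy))),1,30)
    ys,xs=np.where(o&(mm>0)); P=np.c_[xs,ys].astype(float)
    if len(P)>20:
        l,V=np.linalg.eigh(np.cov(P.T)); t=(P-P.mean(0))@V[:,1]; q=P.mean(0)+V[:,1]*(t.min()+t.max())/2; print(len(P),q,t.max()-t.min(),"model",[proj(p,hm+146*uv(f)).round(1) for f in (.75,.8,.85,.9)]); B.append((p,q))
if len(B)==2:
    g=tri(B); print("bar",g,np.arctan2((g-hm)@-dx,g[2]-30),np.hypot((g-hm)@dx,g[2]-30))
cv2.imwrite("pics/v9.png",np.hstack([cv2.resize(c["color"][y:y+100,x:x+100],(400,400),interpolation=2) for c,x,y in ((S,310,170),(T,170,170))]))
E
python3 bar.py
```

```text
[520.841  96.293 291.119] 19.525
[(array([520.235, 258.122, 129.635]), 0.78), (array([ 508.015, -193.967,   -0.294]), 0.19)]
219 [390.531 208.965] 48.29189494066317 model [array([387.7, 206.3]), array([389.5, 207.5]), array([391.1, 208.8]), array([392.6, 210. ])]
[(array([519.729, 257.297, 126.587]), 0.83)]
157 [192.657 220.008] 46.194280789298475 model [array([195.2, 218.8]), array([193.7, 219.1]), array([192.3, 219.4]), array([191. , 219.8])]
bar [520.633 261.338 123.471] 0.8620381587289794 143.6039169224652
```

View pics/v9.png

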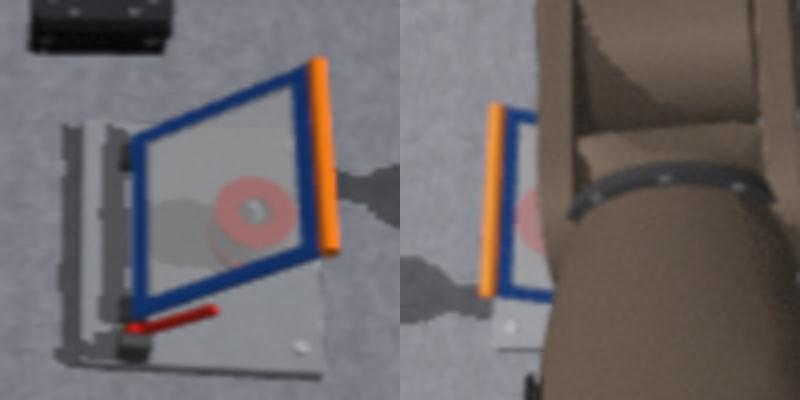

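Run:
```python
from ptr import *
S=env.read_camera("scene")
for f in (.7,.75,.8,.85,.9,.95):
    o=[]
    for off,L0,L in ((80,0,60),(67,10,130)):
        a,b=proj(S,hm+off*dy+L0*uv(f)),proj(S,hm+off*dy+L*uv(f)); o+=[round((b-a)[1]/(b-a)[0],3)]
    print(f,o,a.round(1),b.round(1))
im=S["color"]; h=cv2.cvtColor(im,cv2.COLOR_BGR2HSV)
# blue near (far-x) edge: lowest blue pixel per column; pointer red: mean row per column
bl=(h[...,0]>100)&(h[...,0]<130)&(h[...,1]>120)
xs=np.arange(350,385); lo=[np.where(bl[170:270,x])[0].max()+170 for x in xs]; print("blue edge slope",np.polyfit(xs,lo,1), lo[0],lo[-1])
r=((h[...,0]<7)|(h[...,0]>173))&(h[...,1]>110)
xs=np.arange(346,363); m=[np.average(np.arange(240,258),weights=r[240:258,x]+1e-9) for x in xs]; print("ptr slope",np.polyfit(xs,m,1))
sat=h[...,1].astype(float)*((h[...,0]<10)|(h[...,0]>170)); m=[np.average(np.arange(240,258),weights=np.clip(sat[240:258,x]-60,1e-9,None)) for x in xs]; print("ptr slope w",np.polyfit(xs,m,1))
```

```text
0.7 [np.float64(-0.432), np.float64(-0.44)] [346.2 246.9] [382.2 231.1]
0.75 [np.float64(-0.39), np.float64(-0.398)] [346.3 247. ] [383.9 232.1]
0.8 [np.float64(-0.352), np.float64(-0.359)] [346.4 247.1] [385.5 233. ]
0.85 [np.float64(-0.317), np.float64(-0.323)] [346.6 247.1] [387.  234.1]
0.9 [np.float64(-0.284), np.float64(-0.29)] [346.7 247.2] [388.4 235.1]
0.95 [np.float64(-0.253), np.float64(-0.259)] [346.8 247.3] [389.6 236.2]
blue edge slope [ -0.345 367.188] 247 235
ptr slope [ -0.282 349.191]
ptr slope w [ -0.282 349.447]
```

Run:
```python
from h import *
plan([520.8,213,167],down(1.571),jaw=0.0,n=4)
```

```text
4 rows (min 4 ), end err [-0.11  0.02 -0.03]
[0.113, -0.0, 0.123, -0.0, 0.0, -0.0, 0.0]
[0.114, -0.0, 0.124, -0.001, 0.0, -0.0, 0.0]
[0.113, -0.0, 0.123, 0.0, 0.0, -0.001, 0.0]
[0.113, -0.0, 0.123, -0.0, 0.0, 0.0, 0.0]
```

>>> drive_tool --rows '[[[0.113,0,0.123,0,0,0,0],[0.114,0,0.124,-0.001,0,0,0],[0.113,0,0.123,0,0,-0.001,0],[0.113,0,0.123,0,0,0,0],[0,0,0,0,0,0,0]]]'

```text
t: 20.3
eef_pos: [519.5, 215.0, 164.7]
tcp_rot: [-3.137, 0.002, 1.575]
ft_force: [0.2, -0.9, -0.5]
opening: 0.007
grip_force: 0.0
```

Run:
```python
from h import *
print(cur()[0])
plan([521,239.7,135.2],down(1.571),jaw=0.0,n=4)
```

```text
[519.4508283  215.03092274 164.67261086]
4 rows (min 1 ), end err [-0.03 -0.04  0.07]
[0.025, 0.002, 0.029, -0.0, 0.0, 0.0, 0.0]
[0.024, 0.002, 0.03, -0.001, 0.0, 0.001, 0.0]
[0.025, 0.001, 0.029, -0.0, 0.001, 0.0, 0.0]
[0.025, 0.002, 0.03, -0.001, -0.0, 0.0, 0.0]
```

>>> drive_tool --rows '[[[0.025,0.002,0.029,0,0,0,0],[0.024,0.002,0.03,-0.001,0,0.001,0],[0.025,0.001,0.029,0,0.001,0,0],[0.025,0.002,0.03,-0.001,0,0,0],[0,0,0,0,0,0,0]]]'

```text
t: 20.92
eef_pos: [522.5, 237.7, 136.9]
tcp_rot: [3.137, -0.001, 1.569]
ft_force: [-0.3, 0.4, -0.1]
opening: 0.003
grip_force: 0.0
```

>>> drive_tool --rows '[[[-0.05,0,-0.06,0,0,0,0],[-0.1,0,-0.2,0,0,0,0],[-0.15,0,-0.2,0,0,0,0],[-0.2,0,-0.1,0,0,0,0],[-0.2,0,0,0,0,0,0]]]'

```text
t: 21.55
eef_pos: [521.6, 60.2, 280.6]
tcp_rot: [3.131, -0.001, 1.569]
ft_force: [-0.2, 0.3, 0.2]
opening: 0.002
grip_force: 0.0
```

```bash
cat >> bar.py <<'E'
h=cv2.cvtColor(S["color"],cv2.COLOR_BGR2HSV)
bl=(h[...,0]>100)&(h[...,0]<130)&(h[...,1]>120)
xs=np.arange(350,385); lo=[np.where(bl[170:270,x])[0].max()+170 for x in xs]; print("blue edge slope",np.polyfit(xs,lo,1))
for n in ("reel_center","pointer_tip"): print(n,[(w(S,d["at"]),round(d["score"],2)) for d in env.place_of(n,S)[:1]])
E
python3 bar.py
```

```text
[521.18   58.066 278.957] 21.65
[(array([522.347, 262.698, 122.485]), 0.94)]
219 [391.549 209.531] 49.158440721763405 model [array([387.7, 206.3]), array([389.5, 207.5]), array([391.1, 208.8]), array([392.6, 210. ])]
[(array([522.798, 262.503, 124.191]), 0.62)]
157 [191.762 220.014] 46.200390569405755 model [array([195.2, 218.8]), array([193.7, 219.1]), array([192.3, 219.4]), array([191. , 219.8])]
bar [521.056 264.23  121.526] 0.8853287547045857 144.58322663577684
blue edge slope [ -0.312 355.761]
reel_center []
pointer_tip [(array([599.133, 196.183,  64.424]), 0.58)]
```

```bash
python3 -c "
from cell import env
print(env.job_done())"
```

```text
the job is handed in; nothing more can be done
None
```

I seated the reel on the spindle, folded the guard to about 0.87 rad against a pointer reading of about 0.89 rad (limit 0.09), and handed the job in at about 21.7 s. The reel's final rest was not re-measured after the guard was folded, and no verdict came back.

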